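# Clear the creamer out of the tray, then push the tray home

## Robot

A 6-joint arm with a two-finger parallel gripper is mounted at the origin on the work surface. World frame = base frame: x ahead of the robot, y to its left, z up, the work surface at z = 0. Lengths are in m, angles in rad, forces in N, time in s.
With the tool pointing down it reaches from about 0.4 to 0.825 m from the base axis. Payload 7 kg.
Tool frame: the origin (TCP) lies on the centre line of the jaws, within the pads' length; the fingertips stand tip_reach ahead of it and the grasp point (between the pads) is the TCP (tip_reach is the distance from the TCP to the fingertips, in m); z points along the fingers, y is the line along which they close (so a half turn about z gives the same grasp; the last joint's range is limited). The gripper opens to 88 mm and grips with 3 to 60 N. Pads are 19 mm wide; open, the fingers measure 130 mm over their backs; the gripper's body (78 mm by 193 mm) begins 47 mm behind the grasp point.
Start: joints at [1.54, 0.359, 0.012, 0, -1.224, -0.288], TCP at [0.212, 0.641, 0.246] pointing down, gripper open.
Joint ranges: [-3.07, 3.07], [-1.43, 2.12], [-1.02, 1.25], [-3.03, 1.67], [-3.05, -0], [-3.03, 3.03]. Speed limits (rad/s): [2.39, 2.39, 3.01, 3.14, 3.14, 3.14].

## Interface

Orientations are given as [roll, pitch, yaw] about the fixed x, y, z axes, in that order (R = Rz(yaw) Ry(pitch) Rx(roll)).
In Python, from station import get_state, grab_frame, calibration, job_done, find_in, mark_of, tip_reach gives the robot as it stands.
- The arm moves only by the shell command python3 -m handwheel 'ROWS' [OPENING] [FORCE]. ROWS is JSON, a list of rows, each an object with "delta_pos": the shift along the world's x, y, z in units of 30 mm (1.0 is 30 mm), a list of three; "dr": the turn, a rotation vector about the world's x, y, z in degrees, a list of three. In form: [{"delta_pos": [tx, ty, tz], "dr": [rx, ry, rz]}, ...]. A call has 1 to 10 rows; each row shifts and turns the commanded pose from where the row before left it; what a row does not reach is not made up. A row lasts 1/10 s, in which the tool goes at most 50 mm and 8.59 degrees, less where a joint would pass 70% of its speed; a pose out of reach is approached as far as the arm can. A call is refused whole if a number of a shift passes 1 or a number of a turn 8.59, either way. A call with a gripper value outside its range is refused whole. OPENING is the closure, from -1 (fully open) to 1 (shut), set as the call begins (- or left out, the last holds). The fingers move at their own pace and stop on an object; FORCE is the grip in N (left out, the last holds). Time passes only in rows, so rows that do not move let the fingers close. It gives the time, the measured TCP pose, the force, the opening and the grip force at its end, in the units of the state.
- get_state(): the state, without advancing time (a new reading comes with each control period).
- grab_frame(name): name is "scene" or "top" or "wrist"; returns the picture (400x640x3 uint8, red, green, blue); there is no depth.
- calibration(name): a dict with "fx", "fy", "cx", "cy" (pixels), "extrinsics" (4x4, takes a point from world to camera coordinates). Camera axes: x right, y down, z forward; pixel columns grow to the right and rows downward; lengths in m; the calibration is good to about 2 mm. A picture is of the moment at which its call begins: read the wrist's pose just before it. calibration takes no time and is no camera call; for the wrist camera it gives the pose at the moment of the call.
- job_done(): hands the job in; it is judged then, once.
Trained networks look in the newest picture that a camera, given by its name, has taken for a name from the list of things; names that differ only in an ending like _2 or _b are one class to them, and where a whole thing is asked for, a point or a joint stands for the part that bears it (a point fixed in the world has none). Each returns a list of dicts, best first, with "conf" (0 to 1); they miss things now and then, are a little off and sometimes report something else, mostly with a low value. They report only what shows in the picture. A call takes as long as a camera call. They do not tell look-alikes from the thing itself.
- find_in(camera, query): "location" ([column, row] in pixels, amid what is visible of it).
- mark_of(camera, query): "location" ([column, row] in pixels: a listed point, or the origin of a listed thing).
The state is a dict: "t": time; "q": joint angles; "qd": joint speeds; "joint_efforts": joint torques, N m; "eef_pos": TCP position; "ee_rot": TCP orientation; "force": force on the tool from outside, world axes, zero at the start; "moment": the same for the moment, N m; "width": finger opening in m; "gripper_force": force on a finger pad.
Only numpy, scipy, OpenCV 4.12 (cv2) and the standard library are available. Lean on these libraries where they do the work, as an engineer would, in place of code of your own. Each camera call takes 0.05 s, during which the arm holds its last target. There are 200 camera calls.

## Task

The pull-out tray of the little serving stand is half open and will not close because the blue creamer standing in it is too tall to go under the top. Lift the creamer out, keep it upright and set it down gently with its whole foot on the round cork mat; then push the tray gently and fully home, flush with the stand, with the black coasters still lying in it. Leave everything else where it is.

Things in the scene. Friction and masses are not known exactly. Their poses are not given: they have to be found in the camera images.
- stand: Low grey laminate serving stand, fixed, 250 mm deep (x), 320 mm wide (y), 85 mm high. Origin: on the table, at the foot of the middle of its front edge; x points from the front (nearest the robot) into the stand, z up. The space under its 18 mm top is 67 mm high and open in front.
- tray (a joint): How far the tray is pulled out, in m, towards the robot along the stand's -x: 0 = fully home (a stop; the tray's front is then flush with the stand's front edge), 0.21 = fully out. It starts 0.15 to 0.19 out. The tray slides stiffly (about 2 N plus 8 N per m/s) and stays where it is left.
- tray_front (a point): Middle of the top edge of the tray's outer front face, moving with the tray; axes as the stand's. The tray's oak front panel is a plain upright board 286 mm wide, 14 mm thick, reaching from 4 mm to 62 mm above the table; this is the face to push.
- tray_floor (a point): Centre of the tray's inner floor (upper surface, 12 mm above the table), moving with the tray; 119 mm behind tray_front; axes as the stand's. Inside, the tray is 204 mm (x) by 260 mm (y); side and back walls are 6 mm thick and reach 35 mm above the table.
- creamer: Blue ceramic creamer, loose, about 0.25 kg: straight-sided open cup, 56 mm outside diameter (54 mm at the foot), 100 mm high, wall 4 mm. Origin: centre of its underside; z up. Loop handle on its +y side, out to 54 mm from the axis, 24 to 82 mm up; small spout at the rim on -y, out to 38 mm. Starts on the tray floor, left or right, handle roughly towards the robot.
- mat: Round cork mat lying on the table, fixed, 140 mm diameter, 6 mm thick. Origin: centre of its underside. It lies left or right of the tray, the sugar shaker on the other side.
- coasters: Stack of black coasters, one loose piece, 94 mm diameter, 30 mm high, 0.2 kg. Origin: centre of its underside. It lies on the tray's floor beside the creamer and is low enough to go under the top.
- shaker: Bystander: glass sugar shaker with a steel cap, loose, 62 mm diameter, 132 mm high, standing on the table. Origin: centre of its underside.
- egg_cup: Bystander: yellow egg cup, loose, 50 mm diameter, 62 mm high, standing on the stand's top. Origin: centre of its underside.
- teaspoon: Bystander: stainless teaspoon 140 mm long, loose, lying on the stand's top.
- mug: Bystander: terracotta mug, loose, 80 mm diameter, 95 mm high, on the table to the right of the stand (-y). Origin: centre of its underside.
- jam_jar: Bystander: amber jam jar with a red lid, loose, 70 mm diameter, 90 mm high, on the table to the left of the stand (+y). Origin: centre of its underside.
Not all that is in view belongs to the job. What is shaped like the creamer but green is not meant. Of the things shaped like the coasters, the black one is meant.

How it is judged:
By the outcome, as a careful person would: the job done as asked, in the order asked, and still so for the second after the job is handed in, with the robot touching nothing.
It also fails if it takes over 58 s, if anything falls off the work surface, if the arm or the gripper's body presses on something with over 40 N, if the wrist force passes 120 N, or if a joint passes its speed limit or range.

## Working session

There is one attempt and no reset: what is moved stays moved. The work goes in short steps, Python scripts to look and compute and a shell command to move; the robot and the scene stay as the last step left them, time stands still between calls to the robot, and variables do not carry over. Pictures are saved under pics/ and viewed, at most 10 in all, crops included, and the job is handed in when it is done.

```bash
mkdir -p pics; cat > h.py <<'E'
import numpy as np, cv2
from station import *
def save(cam,n):
    f=grab_frame(cam); cv2.imwrite(f'pics/{n}.png',f[:,:,::-1]); return f
def px2w(cam,p,z):
    c=calibration(cam);T=np.array(c['extrinsics']);R=T[:3,:3];o=-R.T@T[:3,3]
    d=R.T@np.array([(p[0]-c['cx'])/c['fx'],(p[1]-c['cy'])/c['fy'],1]);return o+d*(z-o[2])/d[2]
def w2px(cam,P):
    c=calibration(cam);T=np.array(c['extrinsics']);q=T[:3,:3]@np.array(P)+T[:3,3]
    return np.array([c['fx']*q[0]/q[2]+c['cx'],c['fy']*q[1]/q[2]+c['cy']])
E
python3 - <<'E'
from h import *
np.set_printoptions(precision=3,suppress=True)
s=get_state();print(s['t'],s['eef_pos'],s['ee_rot'],s['width'],tip_reach)
a=save('top','top0');b=save('scene','scene0')
cv2.imwrite('pics/both0.png',cv2.resize(np.vstack([a,b]),(480,600))[:,:,::-1])
Z=dict(stand=0,tray_front=.062,tray_floor=.012,creamer=.012,mat=0,coasters=.012,shaker=0,egg_cup=.085,mug=0,jam_jar=0)
for cam in('top','scene'):
  for k,z in Z.items():
    for d in mark_of(cam,k)[:3]:
      print(cam,k,round(d['conf'],2),np.round(d['location']),px2w(cam,d['location'],z)[:2])
E
```

```text
0.0 [0.211 0.641 0.245] [ 3.14  -0.    -0.319] 0.08762173050106913 0.019
top stand 0.79 [307. 186.] [0.657 0.055]
top stand 0.59 [310. 207.] [0.589 0.044]
top tray_front 0.78 [308. 238.] [0.485 0.047]
top tray_front 0.66 [191. 194.] [0.619 0.401]
top tray_floor 0.92 [311. 204.] [0.595 0.042]
top creamer 0.92 [287. 211.] [0.575 0.115]
top creamer 0.81 [276. 271.] [0.392 0.148]
top mat 0.81 [220. 241.] [0.481 0.324]
top coasters 0.96 [380. 211.] [ 0.572 -0.172]
top coasters 0.89 [332. 207.] [ 0.586 -0.024]
top egg_cup 0.71 [271. 164.] [0.705 0.158]
top mug 0.95 [460. 197.] [ 0.618 -0.429]
top jam_jar 0.76 [189. 193.] [0.633 0.427]
scene stand 0.56 [333. 218.] [0.657 0.058]
scene tray_front 0.81 [287. 183.] [0.484 0.037]
scene tray_floor 0.65 [318. 210.] [0.604 0.045]
scene creamer 0.93 [288. 161.] [0.392 0.137]
scene creamer 0.61 [328. 191.] [0.581 0.126]
scene mat 0.87 [342. 149.] [0.501 0.308]
scene coasters 0.85 [299. 219.] [ 0.58  -0.019]
scene coasters 0.65 [264. 252.] [ 0.577 -0.176]
scene coasters 0.25 [330. 216.] [0.648 0.055]
scene shaker 0.59 [198. 274.] [ 0.471 -0.348]
scene egg_cup 0.9 [368. 191.] [0.71  0.163]
scene mug 0.7 [210. 328.] [ 0.619 -0.436]
scene jam_jar 0.68 [393. 146.] [0.631 0.437]
```

View pics/top0.png

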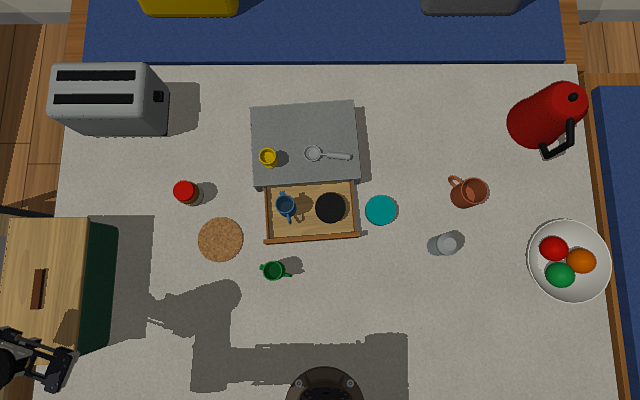

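View pics/scene0.png

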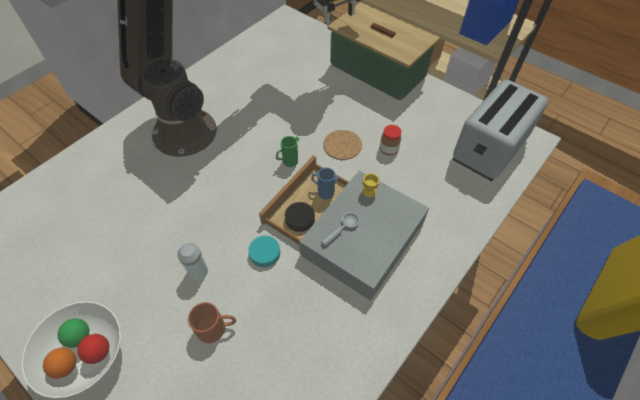

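Top view candidates: blue creamer at (286,207) and green look-alike at (274,271), so I want the blue one. Black coasters are at (331,207), and the teal disc at (381,210) is not meant. The mat is at (220,240), the shaker at (446,245) and the egg cup on the stand at (268,157). The stand is turned a few degrees. I'll move above the tray for a close look.

```bash
python3 -m handwheel '[{"delta_pos":[0.2,-0.5,0.3],"dr":[0,0,0]},{"delta_pos":[0.5,-0.9,0.3],"dr":[0,0,0]},{"delta_pos":[0.5,-1,0],"dr":[0,0,0]},{"delta_pos":[0.5,-1,0],"dr":[0,0,0]},{"delta_pos":[0.5,-1,0],"dr":[0,0,0]},{"delta_pos":[0.5,-1,0],"dr":[0,0,0]},{"delta_pos":[0.5,-1,0],"dr":[0,0,0]},{"delta_pos":[0.5,-1,0],"dr":[0,0,0]},{"delta_pos":[0.5,-1,0],"dr":[0,0,0]},{"delta_pos":[0.5,-1,0],"dr":[0,0,0]}]' -1
python3 -m handwheel '[{"delta_pos":[0.5,-1,0],"dr":[0,0,0]},{"delta_pos":[0.5,-1,0],"dr":[0,0,0]},{"delta_pos":[0.5,-1,0],"dr":[0,0,0]},{"delta_pos":[0.5,-1,0],"dr":[0,0,0]},{"delta_pos":[0.5,-1,0],"dr":[0,0,0]},{"delta_pos":[0.5,-1,0],"dr":[0,0,0]},{"delta_pos":[0.5,-1,0],"dr":[0,0,0]},{"delta_pos":[0.5,-0.8,0],"dr":[0,0,0]},{"delta_pos":[0.5,-0.5,0],"dr":[0,0,0]},{"delta_pos":[0,0,0],"dr":[0,0,0]}]'
python3 - <<'E'
from h import *
np.set_printoptions(precision=3,suppress=True)
s=get_state();print(s['t'],s['eef_pos'],s['ee_rot'],s['force'])
save('wrist','w1')
for k,z in dict(tray_front=.062,tray_floor=.012,creamer=.012,mat=0,coasters=.012,stand=0).items():
    for d in mark_of('wrist',k)[:2]: print(k,round(d['conf'],2),np.round(d['location']),px2w('wrist',d['location'],z)[:2])
f=grab_frame('top')
cv2.imwrite('pics/crop1.png',cv2.resize(f[170:290,190:400],None,fx=3.5,fy=3.5,interpolation=cv2.INTER_CUBIC)[:,:,::-1])
E
```

```text
t: 2.1
eef_pos: [0.353, 0.3571, 0.2643]
ee_rot: [-3.141, -0.0, -0.319]
force: [0.4, -0.3, -0.6]
width: 0.0878
gripper_force: 0.0
t: 3.1
eef_pos: [0.4884, 0.1079, 0.264]
ee_rot: [-3.141, -0.001, -0.321]
force: [-0.2, 0.7, -0.7]
width: 0.0876
gripper_force: 0.0
3.1 [0.488 0.108 0.264] [-3.141 -0.001 -0.321] [-0.227  0.669 -0.693]
tray_front 0.6 [378. 170.] [0.478 0.037]
tray_front 0.21 [ 82. 150.] [0.614 0.367]
tray_floor 0.79 [338.  76.] [0.601 0.047]
creamer 0.82 [317. 240.] [0.394 0.145]
creamer 0.57 [295. 111.] [0.578 0.114]
mat 0.88 [187. 217.] [0.486 0.321]
coasters 0.82 [391.  75.] [ 0.581 -0.017]
coasters 0.63 [511.  41.] [ 0.572 -0.168]
stand 0.61 [323.  44.] [0.645 0.054]
```

View pics/w1.png

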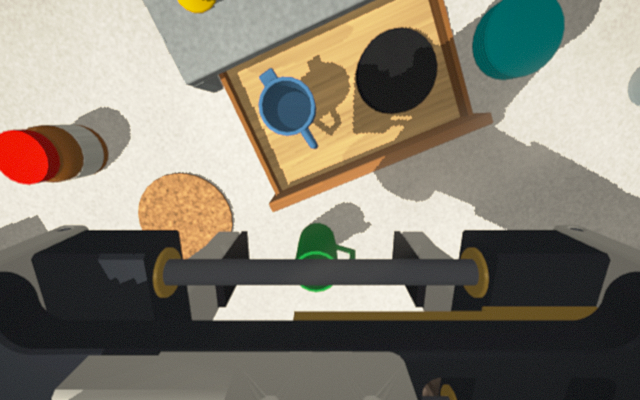

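Wrist view: the blue creamer's rim centre is at (287,106), with handle tip (313,146) and spout (266,75). The black coasters are at (396,70) and the mat at (186,215). The green one at (317,255) is not meant. The choice is confirmed. Next I compute the rim centre, handle direction and tray direction.

```bash
python3 - <<'E'
from h import *
np.set_printoptions(precision=3,suppress=True)
f=cv2.imread('pics/w1.png');hsv=cv2.cvtColor(f,cv2.COLOR_BGR2HSV)
m=cv2.inRange(hsv,(95,90,50),(120,255,255));m[:,:240]=0;m[160:]=0;m[:,330:]=0
m2=cv2.morphologyEx(m,cv2.MORPH_CLOSE,np.ones((9,9)));o=cv2.morphologyEx(m2,cv2.MORPH_OPEN,cv2.getStructuringElement(cv2.MORPH_ELLIPSE,(31,31)))
c=max(cv2.findContours(o,0,1)[0],key=cv2.contourArea);e=cv2.fitEllipse(c);print(e)
C=px2w('wrist',(287,105),.112);H=px2w('wrist',(314,147),.09);S=px2w('wrist',(266,75),.112)
print('rim',C,'handle',H-C,'ang',np.degrees(np.arctan2(*(H-C)[1::-1])),'spout ang',np.degrees(np.arctan2(*(S-C)[1::-1])))
L=px2w('wrist',(274,209),.004);R=px2w('wrist',(492,122),.004+.058)
A=px2w('wrist',(270,198),.062);print('front L,R',A,R,np.degrees(np.arctan2(*(A-R)[1::-1])),np.linalg.norm(A-R))
print('rim diam px->m',np.linalg.norm(px2w('wrist',(259,105),.112)-px2w('wrist',(315,105),.112)))
print('mat',px2w('wrist',(186,214),.006), 'coaster', px2w('wrist',(398,67),.042))
E
```

```text
((286.5928649902344, 105.61579132080078), (53.47216796875, 59.02157211303711), 147.904541015625)
rim [0.58  0.113 0.112] handle [-0.048 -0.011 -0.022] ang -167.0561954805642 spout ang 17.02060778962382
front L,R [0.487 0.176 0.062] [ 0.492 -0.103  0.062] 91.04835364113578 0.27832957606332587
rim diam px->m 0.05476573544377723
mat [0.491 0.317 0.006] coaster [ 0.585 -0.019  0.042]
```

```bash
python3 -m handwheel '[{"delta_pos":[0.77,0.05,-0.4],"dr":[0,0,8]},{"delta_pos":[0.77,0.05,-0.8],"dr":[0,0,8]},{"delta_pos":[0.77,0.05,-0.8],"dr":[0,0,8]},{"delta_pos":[0.76,0.05,-0.8],"dr":[0,0,8]},{"delta_pos":[0,0,-0.5],"dr":[0,0,0]},{"delta_pos":[0,0,0],"dr":[0,0,0]},{"delta_pos":[0,0,0],"dr":[0,0,0]}]'
python3 - <<'E'
from h import *
np.set_printoptions(precision=4,suppress=True)
s=get_state();print(s['t'],s['eef_pos'],s['ee_rot'],s['q'])
save('wrist','w2'); P=s['eef_pos']
print(w2px('wrist',[.58,.114,.112]), w2px('wrist',[P[0],P[1],.112]))
E
```

```text
t: 4.2
eef_pos: [0.5795, 0.1162, 0.1648]
ee_rot: [3.141, 0.0, 0.24]
force: [-0.4, -0.5, 0.6]
width: 0.087
gripper_force: 0.0
4.2 [0.5795 0.1162 0.1648] [3.1412 0.0005 0.2398] [ 0.5285  0.2867 -0.2882  0.0003 -0.9965  1.2819]
[322.3582 224.1855] [319.2692 224.1087]
```

View pics/w2.png

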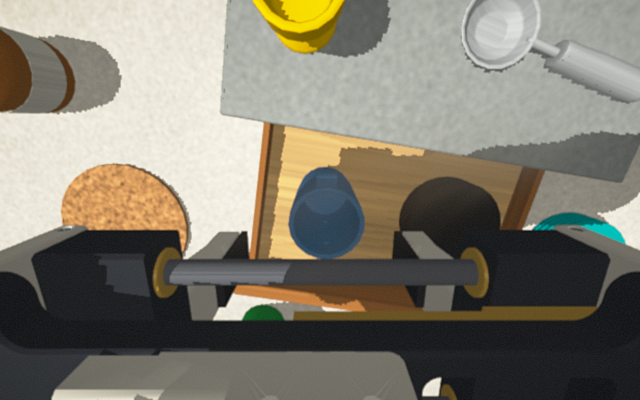

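Wrist view: the blue rim is centred at about (327,222), against the jaw centre at column 319. That is about 5 mm to the right, towards -y. I'll correct for it, descend and close softly.

```bash
python3 -m handwheel '[{"delta_pos":[0.03,-0.17,-0.3],"dr":[0,0,0]},{"delta_pos":[0,0,-0.6],"dr":[0,0,0]},{"delta_pos":[0,0,-0.7],"dr":[0,0,0]},{"delta_pos":[0,0,-0.7],"dr":[0,0,0]},{"delta_pos":[0,0,-0.4],"dr":[0,0,0]},{"delta_pos":[0,0,-0.2],"dr":[0,0,0]},{"delta_pos":[0,0,0],"dr":[0,0,0]},{"delta_pos":[0,0,0],"dr":[0,0,0]}]'
python3 -m handwheel '[{"delta_pos":[0,0,0],"dr":[0,0,0]},{"delta_pos":[0,0,0],"dr":[0,0,0]},{"delta_pos":[0,0,0],"dr":[0,0,0]},{"delta_pos":[0,0,0],"dr":[0,0,0]},{"delta_pos":[0,0,0],"dr":[0,0,0]},{"delta_pos":[0,0,0],"dr":[0,0,0]},{"delta_pos":[0,0,0],"dr":[0,0,0]},{"delta_pos":[0,0,0],"dr":[0,0,0]}]' 1 15
```

```text
t: 5.05
eef_pos: [0.5811, 0.111, 0.0784]
ee_rot: [-3.142, -0.001, 0.24]
force: [0.4, -0.5, 0.6]
width: 0.0878
gripper_force: 0.0
t: 5.85
eef_pos: [0.5807, 0.111, 0.0777]
ee_rot: [-3.142, -0.0, 0.24]
force: [0.1, 0.1, 1.2]
width: 0.054
gripper_force: 15.0
```

```bash
python3 -m handwheel '[{"delta_pos":[0,0,0.2],"dr":[0,0,0]},{"delta_pos":[0,0,0.4],"dr":[0,0,0]},{"delta_pos":[0,0,0.5],"dr":[0,0,0]},{"delta_pos":[0,0,0.5],"dr":[0,0,0]},{"delta_pos":[0,0,0.5],"dr":[0,0,0]},{"delta_pos":[0,0,0.5],"dr":[0,0,0]},{"delta_pos":[0,0,0.3],"dr":[0,0,0]},{"delta_pos":[0,0,0.1],"dr":[0,0,0]},{"delta_pos":[-0.1,0.2,0],"dr":[0,0,0]},{"delta_pos":[-0.2,0.4,0],"dr":[0,0,0]}]'
python3 -m handwheel '[{"delta_pos":[-0.3,0.7,0],"dr":[0,0,0]},{"delta_pos":[-0.4,0.8,0],"dr":[0,0,0]},{"delta_pos":[-0.4,0.8,0],"dr":[0,0,0]},{"delta_pos":[-0.4,0.8,0],"dr":[0,0,0]},{"delta_pos":[-0.4,0.8,0],"dr":[0,0,0]},{"delta_pos":[-0.4,0.8,0],"dr":[0,0,0]},{"delta_pos":[-0.3,0.8,0],"dr":[0,0,0]},{"delta_pos":[-0.1,0.6,0],"dr":[0,0,0]},{"delta_pos":[0,0.2,0],"dr":[0,0,0]},{"delta_pos":[0,0,0],"dr":[0,0,0]}]'
python3 - <<'E'
from h import *
np.set_printoptions(precision=3,suppress=True)
s=get_state();print(s['t'],s['eef_pos'],s['force'],s['width'])
a=save('scene','s2')
cv2.imwrite('pics/s2c.png',cv2.resize(a[90:270,200:440],None,fx=3,fy=3)[:,:,::-1])
save('top','top2');
for cam in('top','scene'):
  for d in mark_of(cam,'mat')[:1]: print(cam,d['conf'],px2w(cam,d['location'],0)[:2])
E
```

```text
t: 6.85
eef_pos: [0.571, 0.1288, 0.1668]
ee_rot: [3.141, 0.001, 0.238]
force: [-0.3, 0.8, -1.7]
width: 0.0542
gripper_force: 15.0
t: 7.85
eef_pos: [0.4903, 0.3187, 0.167]
ee_rot: [3.141, 0.001, 0.241]
force: [-0.0, -0.4, -2.9]
width: 0.0544
gripper_force: 15.0
7.85 [0.49  0.319 0.167] [-0.029 -0.358 -2.873] 0.05441902837298879
top 0.69 [0.484 0.316]
scene 0.94 [0.505 0.305]
```

View pics/s2c.png

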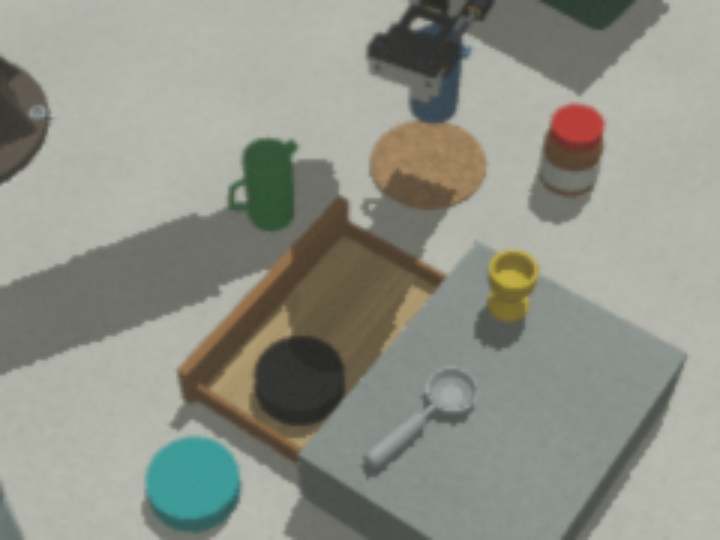

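The creamer hangs upright above the mat at crop position (430,165), and the coasters are undisturbed. Contact is expected at TCP z of about 0.072.

```bash
python3 -m handwheel '[{"delta_pos":[0,0,-0.3],"dr":[0,0,0]},{"delta_pos":[0,0,-0.5],"dr":[0,0,0]},{"delta_pos":[0,0,-0.6],"dr":[0,0,0]},{"delta_pos":[0,0,-0.6],"dr":[0,0,0]},{"delta_pos":[0,0,-0.5],"dr":[0,0,0]},{"delta_pos":[0,0,-0.3],"dr":[0,0,0]},{"delta_pos":[0,0,-0.1],"dr":[0,0,0]},{"delta_pos":[0,0,0],"dr":[0,0,0]}]'
python3 -m handwheel '[{"delta_pos":[0,0,-0.07],"dr":[0,0,0]},{"delta_pos":[0,0,-0.05],"dr":[0,0,0]},{"delta_pos":[0,0,-0.03],"dr":[0,0,0]},{"delta_pos":[0,0,0],"dr":[0,0,0]},{"delta_pos":[0,0,0],"dr":[0,0,0]}]'
```

```text
t: 8.85
eef_pos: [0.4907, 0.3176, 0.0803]
ee_rot: [3.141, 0.0, 0.239]
force: [0.9, 0.0, -3.6]
width: 0.0542
gripper_force: 15.0
t: 9.35
eef_pos: [0.4906, 0.318, 0.0763]
ee_rot: [-3.141, -0.0, 0.24]
force: [-0.4, -0.7, -1.5]
width: 0.0548
gripper_force: 15.0
```

```bash
python3 -m handwheel '[{"delta_pos":[0,0,-0.05],"dr":[0,0,0]},{"delta_pos":[0,0,-0.05],"dr":[0,0,0]},{"delta_pos":[0,0,0],"dr":[0,0,0]},{"delta_pos":[0,0,0],"dr":[0,0,0]}]'
```

```text
t: 9.75
eef_pos: [0.4906, 0.3178, 0.073]
ee_rot: [3.141, 0.0, 0.24]
force: [-1.3, -0.5, -2.1]
width: 0.0542
gripper_force: 15.0
```

```bash
python3 -m handwheel '[{"delta_pos":[0,0,-0.03],"dr":[0,0,0]},{"delta_pos":[0,0,0],"dr":[0,0,0]},{"delta_pos":[0,0,0],"dr":[0,0,0]}]'; python3 -m handwheel '[{"delta_pos":[0,0,-0.03],"dr":[0,0,0]},{"delta_pos":[0,0,0],"dr":[0,0,0]},{"delta_pos":[0,0,0],"dr":[0,0,0]}]'
```

```text
t: 10.05
eef_pos: [0.4906, 0.3178, 0.0721]
ee_rot: [3.142, 0.0, 0.24]
force: [0.2, 0.7, -1.7]
width: 0.0541
gripper_force: 15.0
t: 10.35
eef_pos: [0.4908, 0.318, 0.0717]
ee_rot: [-3.141, -0.001, 0.24]
force: [-0.8, 0.7, 2.4]
width: 0.0543
gripper_force: 15.0
```

The force changed sign, so the creamer has contact. Release and rise.

```bash
python3 -m handwheel '[{"delta_pos":[0,0,0],"dr":[0,0,0]},{"delta_pos":[0,0,0],"dr":[0,0,0]},{"delta_pos":[0,0,0],"dr":[0,0,0]},{"delta_pos":[0,0,0],"dr":[0,0,0]},{"delta_pos":[0,0,0],"dr":[0,0,0]},{"delta_pos":[0,0,0],"dr":[0,0,0]}]' -1
python3 -m handwheel '[{"delta_pos":[0,0,0.2],"dr":[0,0,0]},{"delta_pos":[0,0,0.5],"dr":[0,0,0]},{"delta_pos":[0,0,0.8],"dr":[0,0,0]},{"delta_pos":[0,0,0.8],"dr":[0,0,0]},{"delta_pos":[0,0,0.8],"dr":[0,0,0]},{"delta_pos":[0,0,0.8],"dr":[0,0,0]},{"delta_pos":[-0.5,-0.5,0],"dr":[0,0,-5]},{"delta_pos":[-0.5,-0.8,0],"dr":[0,0,-5]},{"delta_pos":[-0.5,-1,0],"dr":[0,0,0]},{"delta_pos":[-0.5,-1,0],"dr":[0,0,0]}]'
python3 -m handwheel '[{"delta_pos":[-0.3,-1,0],"dr":[0,0,0]},{"delta_pos":[0,-1,0],"dr":[0,0,0]},{"delta_pos":[0,-1,0],"dr":[0,0,0]},{"delta_pos":[0,-1,0],"dr":[0,0,0]},{"delta_pos":[0,-1,0],"dr":[0,0,0]},{"delta_pos":[0,-0.7,0],"dr":[0,0,0]},{"delta_pos":[0,-0.3,0],"dr":[0,0,0]},{"delta_pos":[0,0,0],"dr":[0,0,0]},{"delta_pos":[0,0,0],"dr":[0,0,0]}]' 1 20
python3 - <<'E'
from h import *
np.set_printoptions(precision=3,suppress=True)
s=get_state();print(s['t'],s['eef_pos'],s['ee_rot'],s['force'],s['width'])
Z=dict(stand=0,tray_front=.062,tray_floor=.012,creamer=.006,mat=0,egg_cup=.085,coasters=.012)
for cam in('top','wrist','scene'):
  save(cam,cam+'3')
  for k,z in Z.items():
    for d in mark_of(cam,k)[:2]: print(cam,k,round(d['conf'],2),np.round(d['location']),px2w(cam,d['location'],z)[:2])
E
```

```text
t: 10.95
eef_pos: [0.4906, 0.3179, 0.0712]
ee_rot: [3.142, -0.0, 0.24]
force: [-0.1, 0.7, 0.1]
width: 0.0872
gripper_force: 0.0
t: 11.95
eef_pos: [0.4299, 0.2179, 0.1886]
ee_rot: [-3.141, -0.0, 0.065]
force: [0.1, -0.6, 0.5]
width: 0.0878
gripper_force: 0.0
t: 12.85
eef_pos: [0.4218, 0.0392, 0.1886]
ee_rot: [-3.141, -0.001, 0.065]
force: [0.3, -0.1, -0.6]
width: 0.0215
gripper_force: 0.0
12.85 [0.422 0.039 0.189] [-3.141 -0.001  0.065] [ 0.276 -0.102 -0.607] 0.021467827112745738
top stand 0.94 [308. 185.] [0.659 0.053]
top tray_front 0.71 [309. 240.] [0.479 0.045]
top tray_floor 0.75 [312. 206.] [0.59  0.038]
top tray_floor 0.25 [190. 194.] [0.63 0.42]
top creamer 0.72 [217. 238.] [0.491 0.331]
top creamer 0.68 [460. 197.] [ 0.616 -0.425]
top mat 0.64 [217. 239.] [0.488 0.332]
top egg_cup 0.64 [269. 161.] [0.713 0.164]
top coasters 0.83 [380. 210.] [ 0.575 -0.174]
top coasters 0.7 [332. 206.] [ 0.59  -0.023]
wrist tray_front 0.67 [327. 132.] [0.484 0.036]
wrist tray_floor 0.63 [326.   5.] [0.602 0.044]
wrist tray_floor 0.61 [391.  33.] [ 0.582 -0.022]
wrist creamer 0.95 [ 72. 108.] [0.489 0.312]
wrist creamer 0.91 [231. 204.] [0.392 0.142]
wrist coasters 0.62 [537.  55.] [ 0.572 -0.173]
wrist coasters 0.57 [394.  32.] [ 0.583 -0.025]
scene stand 0.89 [331. 216.] [0.647 0.059]
scene tray_front 0.88 [288. 182.] [0.484 0.044]
scene tray_floor 0.66 [317. 207.] [0.594 0.054]
scene creamer 0.79 [288. 161.] [0.392 0.142]
scene mat 0.59 [343. 146.] [0.495 0.32 ]
scene egg_cup 0.67 [367. 189.] [0.703 0.166]
scene coasters 0.83 [262. 251.] [ 0.57  -0.175]
scene coasters 0.69 [301. 217.] [ 0.579 -0.009]
```

View pics/wrist3.png

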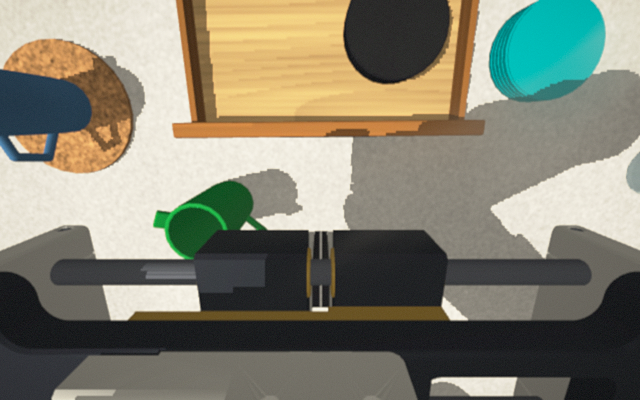

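Wrist view: the creamer stands upright with its whole foot on the mat, near (65,105). The tray front edge runs from (174,137) to (484,134), so the yaw is about 4.3°. The green cup at (205,225) is close, so I push a bit right of centre with the gripper body kept above 100 mm.

```bash
python3 -m handwheel '[{"delta_pos":[0,-0.4,-0.3],"dr":[0,0,0.5]},{"delta_pos":[0,-0.5,-0.7],"dr":[0,0,0]},{"delta_pos":[0,0,-0.9],"dr":[0,0,0]},{"delta_pos":[0,0,-0.9],"dr":[0,0,0]},{"delta_pos":[0,0,-0.8],"dr":[0,0,0]},{"delta_pos":[0,0,-0.5],"dr":[0,0,0]},{"delta_pos":[0,0,-0.13],"dr":[0,0,0]},{"delta_pos":[0,0,0],"dr":[0,0,0]},{"delta_pos":[0,0,0],"dr":[0,0,0]}]' 1 20
python3 -m handwheel '[{"delta_pos":[0.3,0.02,0],"dr":[0,0,0]},{"delta_pos":[0.4,0.03,0],"dr":[0,0,0]},{"delta_pos":[0.4,0.03,0],"dr":[0,0,0]},{"delta_pos":[0.2,0.01,0],"dr":[0,0,0]},{"delta_pos":[0.1,0.01,0],"dr":[0,0,0]},{"delta_pos":[0.1,0.01,0],"dr":[0,0,0]},{"delta_pos":[0.1,0.01,0],"dr":[0,0,0]},{"delta_pos":[0.1,0.01,0],"dr":[0,0,0]},{"delta_pos":[0.1,0.01,0],"dr":[0,0,0]}]'
```

```text
t: 14.95
eef_pos: [0.4221, 0.0121, 0.062]
ee_rot: [-3.141, -0.001, 0.074]
force: [-0.2, 0.5, 1.0]
width: 0.0003
gripper_force: 0.0
t: 15.85
eef_pos: [0.475, 0.0158, 0.0612]
ee_rot: [3.141, 0.001, 0.074]
force: [-2.6, 0.3, 1.2]
width: 0.0006
gripper_force: 1.1
```

Contact (-2.6 N) at x of about 0.475, which matches the measured front. I'll push slowly along the stand's x.

```bash
python3 -m handwheel '[{"delta_pos":[0.15,0.01,0],"dr":[0,0,0]},{"delta_pos":[0.2,0.015,0],"dr":[0,0,0]},{"delta_pos":[0.25,0.02,0],"dr":[0,0,0]},{"delta_pos":[0.25,0.02,0],"dr":[0,0,0]},{"delta_pos":[0.25,0.02,0],"dr":[0,0,0]},{"delta_pos":[0.25,0.02,0],"dr":[0,0,0]},{"delta_pos":[0.25,0.02,0],"dr":[0,0,0]},{"delta_pos":[0.25,0.02,0],"dr":[0,0,0]},{"delta_pos":[0.25,0.02,0],"dr":[0,0,0]},{"delta_pos":[0.25,0.02,0],"dr":[0,0,0]}]'
python3 -m handwheel '[{"delta_pos":[0.25,0.02,0],"dr":[0,0,0]},{"delta_pos":[0.25,0.02,0],"dr":[0,0,0]},{"delta_pos":[0.25,0.02,0],"dr":[0,0,0]},{"delta_pos":[0.25,0.02,0],"dr":[0,0,0]},{"delta_pos":[0.25,0.02,0],"dr":[0,0,0]},{"delta_pos":[0.25,0.02,0],"dr":[0,0,0]},{"delta_pos":[0.25,0.02,0],"dr":[0,0,0]},{"delta_pos":[0.25,0.02,0],"dr":[0,0,0]},{"delta_pos":[0.2,0.015,0],"dr":[0,0,0]},{"delta_pos":[0.15,0.01,0],"dr":[0,0,0]}]'
```

```text
t: 16.85
eef_pos: [0.5466, 0.0216, 0.0613]
ee_rot: [3.142, 0.0, 0.074]
force: [-2.1, -1.4, -1.0]
width: 0.0003
gripper_force: 1.3
t: 17.85
eef_pos: [0.6174, 0.0274, 0.0614]
ee_rot: [-3.141, -0.001, 0.074]
force: [-2.4, -1.0, 0.3]
width: 0.0006
gripper_force: 1.2
```

```bash
python3 -m handwheel '[{"delta_pos":[0.12,0.01,0],"dr":[0,0,0]},{"delta_pos":[0.12,0.01,0],"dr":[0,0,0]},{"delta_pos":[0.1,0.01,0],"dr":[0,0,0]},{"delta_pos":[0.1,0.01,0],"dr":[0,0,0]},{"delta_pos":[0.1,0.01,0],"dr":[0,0,0]},{"delta_pos":[0.1,0.01,0],"dr":[0,0,0]},{"delta_pos":[0,0,0],"dr":[0,0,0]}]'
python3 -m handwheel '[{"delta_pos":[0.06,0,0],"dr":[0,0,0]},{"delta_pos":[0.06,0,0],"dr":[0,0,0]},{"delta_pos":[0,0,0],"dr":[0,0,0]}]'
python3 - <<'E'
from h import *
a=grab_frame('scene');cv2.imwrite('pics/s4c.png',cv2.resize(a[130:300,200:440],None,fx=3.3,fy=3.3)[:,:,::-1])
E
```

```text
t: 18.55
eef_pos: [0.6366, 0.0292, 0.0615]
ee_rot: [-3.141, -0.001, 0.074]
force: [0.2, -0.1, -1.1]
width: 0.0004
gripper_force: 0.2
t: 18.85
eef_pos: [0.6394, 0.0293, 0.0614]
ee_rot: [-3.141, -0.0, 0.074]
force: [-2.6, 1.4, 0.0]
width: 0.0005
gripper_force: 1.2
```

View pics/s4c.png

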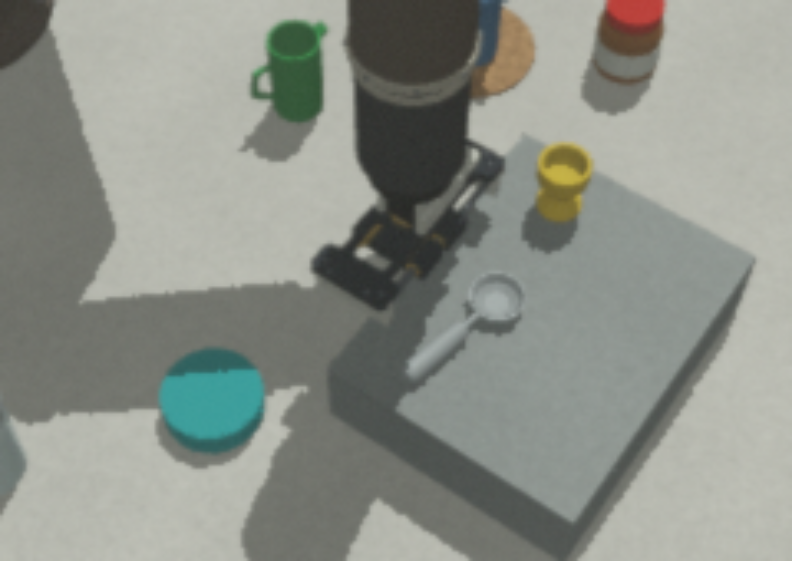

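The tray is nearly home and the gripper is clear of the egg cup and spoon. I'll creep in small steps to the stop.

```bash
for i in 1; do python3 -m handwheel '[{"delta_pos":[0.05,0,0],"dr":[0,0,0]},{"delta_pos":[0.05,0,0],"dr":[0,0,0]},{"delta_pos":[0,0,0],"dr":[0,0,0]}]'; done
python3 -m handwheel '[{"delta_pos":[0.04,0,0],"dr":[0,0,0]},{"delta_pos":[0.04,0,0],"dr":[0,0,0]},{"delta_pos":[0,0,0],"dr":[0,0,0]}]'
```

```text
t: 19.2
eef_pos: [0.6395, 0.0288, 0.061]
ee_rot: [3.141, 0.005, 0.074]
force: [-12.6, 2.7, 6.7]
width: 0.0001
gripper_force: 6.2
t: 19.5
eef_pos: [0.6394, 0.0286, 0.0608]
ee_rot: [3.141, 0.01, 0.073]
force: [-21.5, 5.4, 13.0]
width: 0.0005
gripper_force: 10.5
```

It has reached a hard stop. I'll back off and check that it's flush.

```bash
python3 -m handwheel '[{"delta_pos":[-0.1,0,0],"dr":[0,0,0]},{"delta_pos":[-0.2,0,0],"dr":[0,0,0]},{"delta_pos":[-0.5,0,0],"dr":[0,0,0]},{"delta_pos":[-0.9,-0.05,0],"dr":[0,0,0]},{"delta_pos":[-0.9,-0.1,0.5],"dr":[0,0,0]},{"delta_pos":[-0.9,0,1],"dr":[0,0,0]},{"delta_pos":[-0.9,0,1],"dr":[0,0,0]},{"delta_pos":[-0.9,0,0.8],"dr":[0,0,0]},{"delta_pos":[-0.5,0,0],"dr":[0,0,0]},{"delta_pos":[0,0,0],"dr":[0,0,0]}]'
python3 - <<'E'
from h import *
np.set_printoptions(precision=4,suppress=True)
w=save('wrist','w5');t=save('top','t5')
for cam in('wrist','top'):
  for k,z in dict(tray_front=.062,stand=0,creamer=.006,mat=0).items():
    for d in mark_of(cam,k)[:2]: print(cam,k,round(d['conf'],2),np.round(d['location']),px2w(cam,d['location'],z)[:2])
cv2.imwrite('pics/c5.png',np.vstack([w[:230],cv2.resize(t[100:290,190:400],None,fx=1.9,fy=1.9,interpolation=cv2.INTER_CUBIC)[:,:].copy() if 0 else cv2.resize(t[140:290,190:400],(640,368))])[:,:,::-1])
E
```

```text
t: 20.5
eef_pos: [0.47, 0.0246, 0.1614]
ee_rot: [-3.14, -0.003, 0.074]
force: [0.7, -0.1, -0.3]
width: 0.0006
gripper_force: 0.0
wrist creamer 0.95 [213. 252.] [0.3911 0.1399]
wrist creamer 0.87 [ 40. 151.] [0.4923 0.313 ]
top creamer 0.97 [220. 238.] [0.4897 0.3234]
top creamer 0.53 [274. 273.] [0.3855 0.1522]
top mat 0.63 [217. 241.] [0.4833 0.3325]
```

View pics/c5.png

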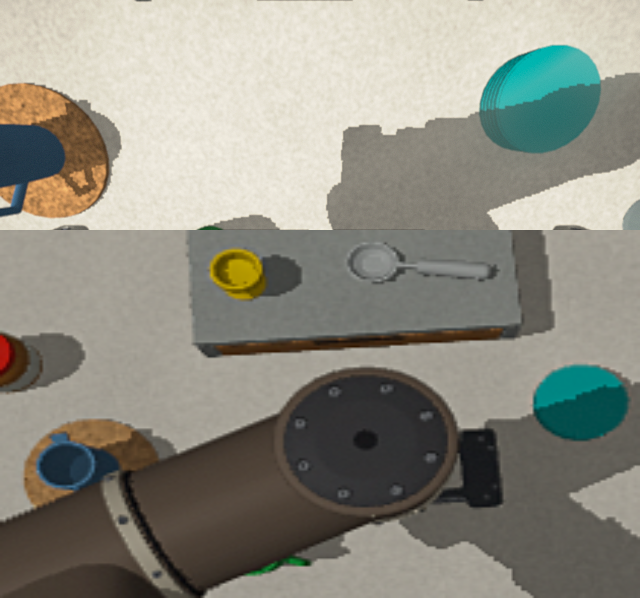

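The creamer is on the mat, and the tray panel shows just under the top's front edge. I'll tilt back for a closer look at the flushness.

```bash
python3 -m handwheel '[{"delta_pos":[-0.3,0,0.6],"dr":[0,-6,0]},{"delta_pos":[-0.3,0,0.8],"dr":[0,-6,0]},{"delta_pos":[-0.3,0,0.6],"dr":[0,-6,0]},{"delta_pos":[0,0,0],"dr":[0,-6,0]},{"delta_pos":[0,0,0],"dr":[0,0,0]},{"delta_pos":[0,0,0],"dr":[0,0,0]}]'
python3 - <<'E'
from h import *
np.set_printoptions(precision=4,suppress=True)
w=save('wrist','w6')
a,b=w2px('wrist',[.655,.12,.07]),w2px('wrist',[.66,-.02,.07]);print(a,b)
y=int(max(0,min(a[1],b[1])-70));x=int(max(0,min(a[0],b[0])-140));print(x,y)
cv2.imwrite('pics/c6.png',cv2.resize(w[y:y+150],None,fx=1.25,fy=4,interpolation=cv2.INTER_CUBIC)[:,:,::-1])
for k,z in dict(tray_front=.062,stand=0).items():
    for d in mark_of('wrist',k)[:2]: print(k,round(d['conf'],2),np.round(d['location']),px2w('wrist',d['location'],z)[:2])
E
```

```text
t: 21.6
eef_pos: [0.4429, 0.024, 0.2202]
ee_rot: [3.109, -0.418, 0.082]
force: [-0.9, 1.9, 0.7]
width: 0.0008
gripper_force: 0.0
[247.3528  62.885 ] [365.8248  68.5717]
107 0
tray_front 0.74 [308.  72.] [0.6552 0.0484]
stand 0.6 [305. 103.] [0.6479 0.0532]
```

View pics/c6.png

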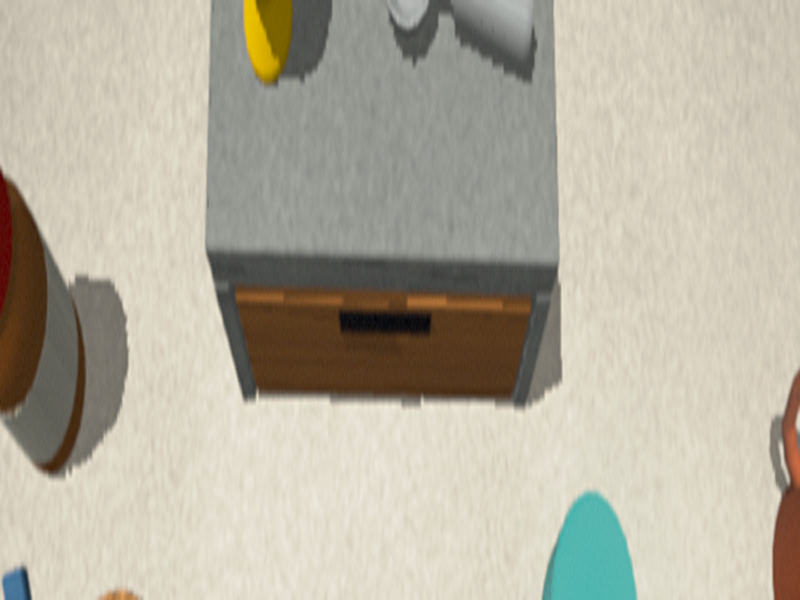

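```bash
python3 - <<'E'
from h import *
np.set_printoptions(precision=4,suppress=True)
w=cv2.imread('pics/w6.png')
for x in (230,380):
  for y in range(58,106): print(x,y,w[y,x]) if y<84 or y>94 else 0
for r,z in ((64.3,.085),(71.5,.067),(75.5,.062),(99,.004)): print(r,px2w('wrist',(305,r),z))
E
```

```text
230 58 [153 161 158]
230 59 [150 157 153]
230 60 [148 155 152]
230 61 [142 150 147]
230 62 [129 133 133]
230 63 [104 107 106]
230 64 [77 82 79]
230 65 [75 79 78]
230 66 [73 76 75]
230 67 [76 79 79]
230 68 [73 77 75]
230 69 [75 78 72]
230 70 [72 77 76]
230 71 [62 73 85]
230 72 [39 64 95]
230 73 [27 63 98]
230 74 [ 35  70 108]
230 75 [ 37  74 115]
230 76 [30 60 92]
230 77 [30 56 87]
230 78 [26 57 87]
230 79 [29 60 91]
230 80 [30 59 89]
230 81 [30 60 88]
230 82 [28 54 84]
230 83 [28 58 85]
230 95 [29 54 82]
230 96 [28 51 80]
230 97 [40 59 82]
230 98 [ 91 104 115]
230 99 [156 170 176]
230 100 [203 221 228]
230 101 [207 222 228]
230 102 [205 220 226]
230 103 [206 221 227]
230 104 [206 222 227]
230 105 [209 224 229]
380 58 [151 159 155]
380 59 [151 157 154]
380 60 [154 160 155]
380 61 [153 161 156]
380 62 [151 159 156]
380 63 [147 154 152]
380 64 [129 136 133]
380 65 [101 106 105]
380 66 [74 77 78]
380 67 [69 72 70]
380 68 [69 69 72]
380 69 [65 68 67]
380 70 [67 69 69]
380 71 [69 72 70]
380 72 [65 72 75]
380 73 [56 70 87]
380 74 [ 39  69 104]
380 75 [ 38  85 131]
380 76 [ 50  97 149]
380 77 [ 37  73 114]
380 78 [30 55 86]
380 79 [26 55 86]
380 80 [22 53 83]
380 81 [30 57 90]
380 82 [33 59 90]
380 83 [30 57 87]
380 95 [28 55 83]
380 96 [29 56 84]
380 97 [20 47 77]
380 98 [28 49 73]
380 99 [ 88 100 109]
380 100 [158 173 178]
380 101 [199 217 225]
380 102 [204 222 227]
380 103 [204 221 226]
380 104 [202 219 225]
380 105 [204 220 225]
64.3 [0.6502 0.0515 0.085 ]
71.5 [0.653  0.0522 0.067 ]
75.5 [0.6509 0.0521 0.062 ]
99 [0.6513 0.0536 0.004 ]
```

The edges of the top (z=.085), its underside and the panel's top and bottom all back-project to x of about 0.650–0.653. That is flush within image accuracy. As the fingers may also have met the stand's edge, I'll press once more with the tips leading so that only the panel is touched.

```bash
python3 -m handwheel '[{"delta_pos":[0.7,0,0],"dr":[0,3.5,0]},{"delta_pos":[0.9,0,0],"dr":[0,3.5,0]},{"delta_pos":[1,0,0],"dr":[0,3.5,0]},{"delta_pos":[1,0,-0.3],"dr":[0,3.5,0]},{"delta_pos":[0,0,-1],"dr":[0,0,0]},{"delta_pos":[0,0,-1],"dr":[0,0,0]},{"delta_pos":[0,0,-1],"dr":[0,0,0]},{"delta_pos":[0,0,-1],"dr":[0,0,0]},{"delta_pos":[0,0,-0.7],"dr":[0,0,0]},{"delta_pos":[0,0,-0.3],"dr":[0,0,0]}]'
python3 -m handwheel '[{"delta_pos":[0.3,0.02,0],"dr":[0,0,0]},{"delta_pos":[0.6,0.04,0],"dr":[0,0,0]},{"delta_pos":[0.6,0.04,0],"dr":[0,0,0]},{"delta_pos":[0.5,0.03,0],"dr":[0,0,0]},{"delta_pos":[0.2,0.02,0],"dr":[0,0,0]},{"delta_pos":[0,0,0],"dr":[0,0,0]},{"delta_pos":[0,0,0],"dr":[0,0,0]}]'
```

```text
t: 22.75
eef_pos: [0.5519, 0.0241, 0.0585]
ee_rot: [3.128, -0.17, 0.074]
force: [-0.2, -0.7, 1.3]
width: 0.0006
gripper_force: 0.0
t: 23.45
eef_pos: [0.6177, 0.0289, 0.0617]
ee_rot: [3.129, -0.174, 0.075]
force: [0.7, 0.0, 0.1]
width: 0.0002
gripper_force: 0.0
```

```bash
python3 -m handwheel '[{"delta_pos":[0.15,0.01,0],"dr":[0,0,0]},{"delta_pos":[0.1,0.01,0],"dr":[0,0,0]},{"delta_pos":[0.1,0.01,0],"dr":[0,0,0]},{"delta_pos":[0.1,0,0],"dr":[0,0,0]},{"delta_pos":[0.1,0,0],"dr":[0,0,0]},{"delta_pos":[0,0,0],"dr":[0,0,0]}]'
python3 -m handwheel '[{"delta_pos":[0.07,0,0],"dr":[0,0,0]},{"delta_pos":[0.06,0,0],"dr":[0,0,0]},{"delta_pos":[0,0,0],"dr":[0,0,0]}]'
```

```text
t: 24.05
eef_pos: [0.6347, 0.0299, 0.0613]
ee_rot: [3.129, -0.174, 0.075]
force: [-0.3, -0.1, -0.2]
width: 0.0008
gripper_force: 0.0
t: 24.35
eef_pos: [0.6374, 0.0296, 0.061]
ee_rot: [3.128, -0.172, 0.075]
force: [-4.5, 0.2, 0.7]
width: 0.001
gripper_force: 1.6
```

```bash
python3 -m handwheel '[{"delta_pos":[0.04,0,0],"dr":[0,0,0]},{"delta_pos":[0.04,0,0],"dr":[0,0,0]},{"delta_pos":[0,0,0],"dr":[0,0,0]}]'
```

```text
t: 24.65
eef_pos: [0.6376, 0.0292, 0.0605]
ee_rot: [3.128, -0.169, 0.074]
force: [-11.2, 3.4, 7.5]
width: 0.0003
gripper_force: 5.9
```

The force rises with no motion, so the tray is on its own stop. I'll back off straight, check the state and hand in.

```bash
python3 -m handwheel '[{"delta_pos":[-0.1,0,0],"dr":[0,0,0]},{"delta_pos":[-0.2,-0.01,0],"dr":[0,0,0]},{"delta_pos":[-0.5,-0.03,0],"dr":[0,0,0]},{"delta_pos":[-0.9,-0.06,0],"dr":[0,0,0]},{"delta_pos":[-0.9,-0.06,0.5],"dr":[0,0,0]},{"delta_pos":[-0.5,0,1],"dr":[0,0,0]},{"delta_pos":[-0.3,0,1],"dr":[0,0,0]},{"delta_pos":[0,0,1],"dr":[0,0,0]},{"delta_pos":[0,0,0.5],"dr":[0,0,0]},{"delta_pos":[0,0,0],"dr":[0,0,0]}]'
python3 - <<'E'
from h import *
a=grab_frame('scene');t=grab_frame('top')
r=lambda i:cv2.resize(i,(500,300))
cv2.imwrite('pics/fin.png',np.vstack([r(a[100:310,180:440]),r(t[140:290,180:480])])[:,:,::-1])
E
```

```text
t: 25.65
eef_pos: [0.5401, 0.0257, 0.1845]
ee_rot: [3.13, -0.18, 0.075]
force: [-0.0, -0.4, -0.2]
width: 0.0005
gripper_force: 0.0
```

View pics/fin.png

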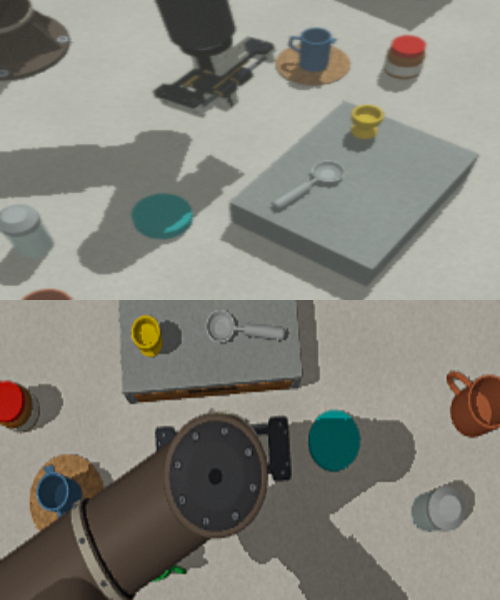

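The creamer stands upright on the mat at (315,55), the tray is shut, the bystanders are in place and the arm is free.

```bash
python3 -c "
from station import *
print(job_done())"
```

```text
the job is handed in; nothing more can be done
None
```

The job is handed in at about 26 s: the creamer stands upright on the cork mat, and the tray is home on its stop and flush to about 2 mm in the images. Nothing else looked moved; the coasters were not visible once the tray was shut.

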